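# Hold back the belt tensioner of a tube roller

### The job

The tube roller's drive deck is open for a new belt. Lift the orange transit block out from behind the blue tensioner arm and put it in the blue tray, then push the sprung arm back by its black roller, past the ratchet click until its white pointer is well inside the green marks, and keep holding it there: finish with the gripper still on the arm, because the spring throws it back if you let go. Leave everything else on the bench where it is.

Things in the scene. Friction and masses are not known exactly. Their poses are not given: they have to be found in the camera images.
- deck: Grey drive deck, fixed, 220 x 240 x 22 mm; origin at the centre of its underside. On it: the arm; a steel stop lug 20 x 32 x 18 mm tall at (55, 20) mm; two pulleys (17 mm tall, up to 22 mm radius) at (82, -35) and (78, 92) mm; the red pawl near (-26, -109) mm. Yellow, then green marks along an arc 148 mm from the pivot, outside the roller's path, show the arm's travel.
- pivot (a point): The arm's pivot (vertical axis), at (-20, -50) mm in the deck's frame; this point is at the height of the roller's middle, 57 mm above the bench.
- roller (a point): Middle of the upright black roller, 24 mm diameter, 40 mm tall (37 to 77 mm above the bench), fixed to the end of the blue arm, 120 mm from the pivot. The arm is a flat bar 18 mm wide, its top 37 mm above the bench. A pinch from above or a push on the roller's side moves it. A white pointer sticks out of the arm's end.
- tensioner (a joint): Arm angle, rad: 0 at rest (arm 0.35 rad counter-clockwise of the deck's +y), grows clockwise seen from above (roller towards the deck's +x), end stop 0.85. A spring pulls it to 0: 3 N at the roller at rest, 8 N at the end. The click: a tooth on the arm's tail lifts the pawl from 0.32, tops it at 0.45, is past it by 0.58, where green begins. The click does not hold the arm.
- pawl (a joint): Travel in m of the red sprung pawl slider at the arm's tail: 0 seated, about 0.0025 when lifted by the tooth at the click, back to 0 past it.
- block_mid (a point): Centre of the loose orange transit block, 60 (its x) x 36 (its y) x 50 mm tall, about 0.13 kg, with a dark band near the top. It stands on the deck between arm and stop lug, roughly square to the deck, and blocks the arm's swing. Pinch it across its 36 mm width. The arm clears it by a few mm.
- blue_tray: Blue open tray, fixed, 140 (x) x 130 (y) x 25 mm tall, walls and floor 4 mm; origin at the centre of its underside. It is empty; it may stand on either side of the deck.
- white_tray: White tray of the same size on the other side, fixed; holds the spare pulley. Not used.
- spare_mid (a point): Middle of the spare pulley, 42 mm wide, 21 mm tall, lying in the white tray. Leave alone.
- collar: Loose shaft collar, a brass ring 30 mm wide, 12 mm tall, lying on the deck near (35, -90) mm; origin at its underside. It stays there.
- driver: Screwdriver with green handle, 160 mm, lying at the far side of the bench. Leave alone.
- bottle: Clear bottle with blue cap, 60 mm wide, 130 mm tall; origin at its underside. Leave alone.
- jar: Amber jar with white cap, 56 mm wide, 75 mm tall; origin at its underside. Leave alone.
- flask: Conical flask with blue stopper, 82 mm wide, 141 mm tall; origin at its underside. Leave alone.
- tip_box: Blue box with clear lid, 85 x 120 x 73 mm; origin at its underside. Leave alone.
Not all that is in view belongs to the job. Of the things shaped like the part that bears block_mid, the orange one is meant.

How it is judged:
On the way, in this order (a step that is already met when the one before it is completed fails the run):
1. the transit block lies in the blue tray, let go and at rest (x of block_mid in the frame of blue_tray between -0.055 and 0.055 m and y of block_mid in the frame of blue_tray between -0.05 and 0.05 m and z of block_mid in the frame of blue_tray below 0.042 m and contact force between the fingers and block below 0.1 N and linear speed of block below 0.02 m/s), for 0.2 s.
2. the arm is pushed past the click and held by the gripper (value of joint tensioner above 0.58 rad and value of joint pawl below 0.0012 m and contact force between the fingers and tensioner above 1.5 N), for 0.3 s.
At the end, for the whole second after the job is handed in: Ends holding: arm still, beyond 0.58 rad (pointer in the green), pawl within 1.2 mm of its seat, fingers pressing the arm with over 1.5 N; transit block at rest in the blue tray (centre within 55 x 50 mm of its centre, below 42 mm above its underside), untouched (all of step 1 and all of step 2 and velocity of joint tensioner between -0.1 and 0.1 rad/s and contact force between block and tensioner below 0.1 N); the arm keeps its last pose, push and grip.
It fails at once if a bystander (shaft collar, spare pulley, screwdriver, bottle, jar, flask or tip box) is moved more than 30 mm (distance of any of collar, spare_mid, driver, bottle, jar, flask, tip_box from where it was at the start of the episode above 0.03 m).
It also fails if it takes over 64 s, if anything falls off the work surface, if the arm or the gripper's body presses on something with over 40 N, if the wrist force passes 120 N, or if a joint passes its speed limit or range.

### The arm

A 6-joint arm with a two-finger parallel gripper is mounted at the origin on the work surface. World frame = base frame: x ahead of the robot, y to its left, z up, the work surface at z = 0. Lengths are in m, angles in rad, forces in N, time in s.
With the tool pointing down it reaches from about 0.25 to 0.725 m from the base axis. Payload 4 kg.
Tool frame: the origin (TCP) lies where the fingers leave the gripper's body, on its centre line; the fingertips stand 73 mm ahead of it and the grasp point (between the pads) lies 54 mm ahead of it (bot.tip_reach is the z of the fingertips in the tool frame, in m); z points along the fingers, x is the direction in which the jaws open and shut, and the axes are right-handed (so a half turn about z gives the same grasp; the last joint's range is limited). The gripper opens to 85 mm and grips with 20 to 120 N. Pads are 22 mm wide; open, the fingers measure 114 mm over their backs; the gripper's body (76 mm by 85 mm) begins 54 mm behind the grasp point. The pads swing forward as they close: fully open they stand 13 mm farther back than shut.
Start: joints at [-1.142, 0.241, 0.005, 1.335, 0, 1.571], TCP at [0.208, -0.455, 0.304] pointing down, gripper open.
Joint ranges: [-2.72, 2.72], [-1.05, 1.87], [-1.09, 1.28], [-1.99, 2.15], [-1.42, 1.44], [-3.14, 3.14]. Speed limits (rad/s): [2.79, 2.79, 3.14, 3.14, 3.14, 3.14].

### API

Orientations are given as a unit quaternion [x, y, z, w].
In Python, from workcell import bot, vision, job_done gives the robot as it stands.
- The arm moves only by the tool drive_tool, never from a script. Its argument "steps" is one flat list of numbers, 7 for each row, row after row: the shift along the tool's x, y, z in m, then the turn, a rotation vector about the tool's x, y, z in degrees, then the closure, from -1 (fully open) to 1 (shut). A call has 1 to 8 rows; each row shifts and turns the commanded pose from where the row before left it, along the tool's axes as they then stand; what a row does not reach is not made up. A row lasts 1/12 s, in which the tool goes at most 41.7 mm and 7.16 degrees, less where a joint would pass 70% of its speed; a pose out of reach is approached as far as the arm can. A call is refused whole if a number of a shift passes 0.0417 or a number of a turn 7.16, either way. A call with a gripper value outside its range is refused whole. The fingers move at their own pace and stop on an object; the grip force is fixed at half the most. Time passes only in rows, so rows that do not move let the fingers close. It gives the time, the measured TCP pose, the force and the opening at its end, in the units of the state.
- bot.get_obs(): the state, without advancing time (a new reading comes with each control period).
- vision.camera(name): name is "scene" or "top" or "wrist"; returns (picture, depth): 480x640x3 uint8, red, green, blue; 480x640 float32, m along the optical axis (not along the pixel's ray), 0 where there is no reading.
- vision.camera_model(name): a dict with "mtx" (3x3 intrinsics, pixels), "D" ([k1, k2, p1, p2, k3] as OpenCV has them; the pictures are not rectified), "rvec" (rotation vector, rad) and "tvec" (3), from world to camera coordinates, as OpenCV has them. Camera axes: x right, y down, z forward; pixel columns grow to the right and rows downward; lengths in m; the calibration is good to about 2 mm. A picture is of the moment at which its call begins: read the wrist's pose just before it. camera_model takes no time and is no camera call; for the wrist camera it gives the pose at the moment of the call.
- job_done(): hands the job in, once; it reports no verdict.
The state is a dict: "clock": time; "joint_pos": joint angles; "joint_vel": joint speeds; "tau": joint torques, N m; "eef_pos": TCP position; "tool_rot": TCP orientation; "ft_force": force on the tool from outside, world axes, zero at the start; "ft_torque": the same for the moment, N m; "grip_width": finger opening in m.
Only numpy, scipy, OpenCV 4.12 (cv2) and the standard library are available. Lean on these libraries where they do the work, as an engineer would, in place of code of your own. Each camera call takes 0.05 s, during which the arm holds its last target.

## Working session

There is one attempt and no reset: what is moved stays moved. The work goes in short steps, Python scripts to look and compute and a tool call to move; the robot and the scene stay as the last step left them, time stands still between calls to the robot, and variables do not carry over. Pictures are saved under pics/ and viewed, and the job is handed in when it is done.

Besides the shell and the picture viewer there is one more tool, called after ">>>" as a command line: name --argument value ..., lists and objects as JSON in quotes. drive_tool: Moves the arm, as the interface text tells. Its arguments: {"type":"object","properties":{"steps":{"type":"array"}},"required":["steps"]}

```bash
ls; mkdir -p pics; python3 - <<'E'
from workcell import bot, vision
import cv2, numpy as np
print(bot.get_obs())
for n in ["scene","top"]:
    p,d=vision.camera(n)
    cv2.imwrite(f"pics/{n}0.png",p[:,:,::-1]); np.save(f"pics/{n}0.npy",d)
    m=vision.camera_model(n); print(n,m)
E
```

```text
pics
{'clock': 0.0, 'joint_pos': array([-1.14200339e+00,  2.41420973e-01,  3.70586481e-03,  1.33518212e+00,
        2.84430967e-05,  1.57077413e+00]), 'joint_vel': array([ 3.39888909e-04, -5.89368901e-04,  1.13960160e-05,  2.29067010e-03,
       -1.38054357e-04, -5.39471160e-04]), 'tau': array([ 1.11957637e-03, -3.72318006e+01,  2.52407902e+01,  1.70358951e-02,
        5.08195922e-05, -6.09120178e-06]), 'eef_pos': array([ 0.20769234, -0.45429327,  0.30300179]), 'tool_rot': array([ 8.41365534e-01, -5.40465479e-01, -8.76114916e-04, -5.79717953e-04]), 'ft_force': array([-0.02252963, -0.21998059, -0.40623725]), 'ft_torque': array([-0.0011425 , -0.03387753,  0.05827869]), 'grip_width': 0.08543331439308732}
scene {'mtx': array([[617.00245767,   0.        , 328.97338596],
       [  0.        , 617.00245767, 231.99516047],
       [  0.        ,   0.        ,   1.        ]]), 'D': array([0.02038264, 0.        , 0.        , 0.        , 0.        ]), 'rvec': array([ 1.56994937,  1.74816758, -0.91576509]), 'tvec': array([ 0.15673224, -0.27071832,  1.75598071])}
top {'mtx': array([[478.29528829,   0.        , 322.24940526],
       [  0.        , 478.29528829, 241.61928865],
       [  0.        ,   0.        ,   1.        ]]), 'D': array([-0.06606964,  0.        ,  0.        ,  0.        ,  0.        ]), 'rvec': array([ 2.23250296, -2.16375342,  0.08799603]), 'tvec': array([-0.12770249,  0.55775962,  1.02911497])}
```

View pics/scene0.png

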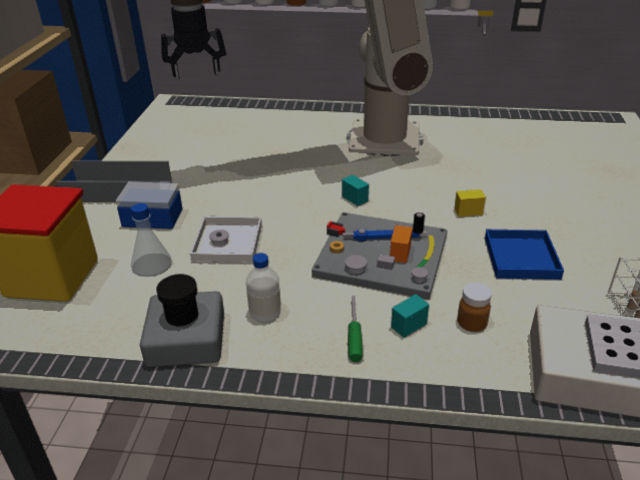

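View pics/top0.png

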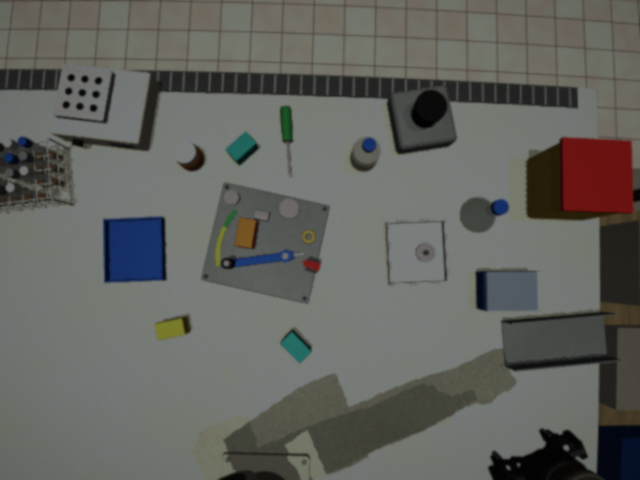

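Top view: orange block at (246,233), between the blue arm (roller 228,262; pivot ~288,256) and the stop lug (262,215). Other blocks are yellow (171,328) and teal (241,148) and (296,345); they are the wrong colour and off the deck. The blue tray is at (135,250). Next I'll measure these and confirm in a crop.

```bash
cat > h.py <<'E'
import cv2, numpy as np
from workcell import bot, vision
def ray(n,uv,z,m=None):
    m=m or vision.camera_model(n)
    u=cv2.undistortPoints(np.array(uv,float).reshape(-1,1,2),m["mtx"],m["D"]).reshape(-1,2)
    R=cv2.Rodrigues(m["rvec"])[0]; c=-R.T@m["tvec"]
    d=np.c_[u,np.ones(len(u))]@R
    return c+d*((z-c[2])/d[:,2])[:,None]
def proj(n,P,m=None):
    m=m or vision.camera_model(n)
    return cv2.projectPoints(np.array(P,float).reshape(-1,3),m["rvec"],m["tvec"],m["mtx"],m["D"])[0].reshape(-1,2)
def mask(p,h0,h1,s=90,v=40,roi=None):
    hsv=cv2.cvtColor(p,cv2.COLOR_RGB2HSV)
    k=cv2.inRange(hsv,(h0,s,v),(h1,255,255))
    if roi:
        z=np.zeros_like(k); x0,y0,x1,y1=roi; z[y0:y1,x0:x1]=k[y0:y1,x0:x1]; k=z
    return k
def big(k):
    c=cv2.findContours(k,cv2.RETR_EXTERNAL,cv2.CHAIN_APPROX_NONE)[0]
    return sorted(c,key=cv2.contourArea,reverse=True)
E
python3 - <<'E'
from h import *
p=cv2.imread("pics/top0.png")[:,:,::-1].copy(); d=np.load("pics/top0.npy")
cv2.imwrite("pics/topcrop.png",cv2.resize(p[170:320,90:340][:,:,::-1],None,fx=3.2,fy=3.2,interpolation=cv2.INTER_CUBIC))
# block
for nm,h0,h1,roi,z in [("orange",5,16,(200,180,300,300),.072),("tray",105,125,(90,200,175,300),.025),("arm",100,125,(200,200,330,300),.037)]:
    c=big(mask(p,h0,h1,roi=roi))[0]
    r=cv2.minAreaRect(c); b=cv2.boxPoints(r)
    w=ray("top",b,z); print(nm,cv2.contourArea(c),r); print(w.round(4),w.mean(0).round(4),np.linalg.norm(np.diff(w,axis=0),axis=1).round(4))
# deck corners
g=cv2.cvtColor(p,cv2.COLOR_RGB2GRAY)
print(d[215:285:10,205:330:8].round(3))
E
```

```text
orange 49.5 ((249.90013122558594, 234.9640655517578), (17.170917510986328, 32.07332229614258), 29.24882698059082)
[[0.5458 0.0723 0.072 ]
 [0.6052 0.0422 0.072 ]
 [0.5886 0.0103 0.072 ]
 [0.5294 0.0406 0.072 ]] [0.5672 0.0414 0.072 ] [0.0666 0.0359 0.0665]
tray 3596.0 ((132.8070831298828, 249.09007263183594), (63.46892166137695, 59.0068359375), 88.60282135009766)
[[0.5975 0.3739 0.025 ]
 [0.6046 0.2429 0.025 ]
 [0.4665 0.2325 0.025 ]
 [0.4589 0.3623 0.025 ]] [0.5318 0.3029 0.025 ] [0.1311 0.1385 0.13  ]
arm 469.5 ((263.1694030761719, 257.82611083984375), (11.458832740783691, 59.71854782104492), 84.05313110351562)
[[ 0.525   0.0809  0.037 ]
 [ 0.5423 -0.046   0.037 ]
 [ 0.518  -0.0494  0.037 ]
 [ 0.5007  0.0773  0.037 ]] [0.5215 0.0157 0.037 ] [0.1281 0.0246 0.1279]
[[1.067 1.066 1.042 1.041 1.043 1.041 1.042 1.029 1.035 1.048 1.03  1.033
  1.046 1.046 1.049 1.044]
 [1.061 1.044 1.042 1.038 1.044 0.992 0.993 1.04  1.042 1.044 1.044 1.041
  1.042 1.044 1.043 1.044]
 [1.061 1.041 1.04  1.041 0.992 0.991 0.995 1.043 1.044 1.046 1.041 1.046
  1.044 1.047 1.042 0.   ]
 [1.059 1.037 1.037 1.04  0.991 0.989 1.012 1.041 1.042 1.044 1.044 1.044
  1.042 1.043 1.043 1.067]
 [1.057 1.037 1.037 1.04  1.039 1.037 1.039 1.026 1.027 1.025 1.018 1.027
  1.029 1.04  1.043 1.064]
 [1.036 1.039 0.983 0.983 1.018 1.024 1.042 1.037 1.037 1.039 1.04  1.04
  1.04  1.026 1.026 1.063]
 [1.033 1.035 1.033 1.035 1.034 1.036 1.035 1.037 1.041 1.036 1.035 1.04
  1.04  1.042 1.06  1.062]]
```

View pics/topcrop.png

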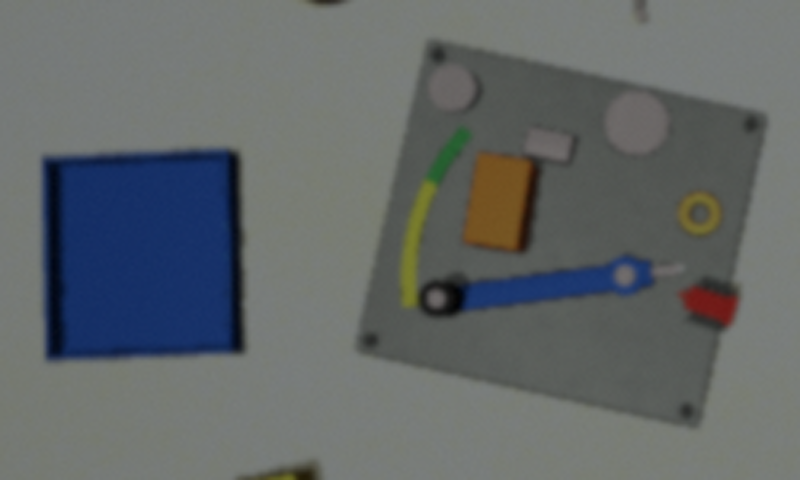

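The crop shows the orange block at about (497,200), next to the lug (550,144), with the roller at (437,298), the pivot at (625,274), and the green mark at (455,150). I'll now work out the frames.

```bash
python3 - <<'E'
from h import *
p=cv2.imread("pics/top0.png")[:,:,::-1].copy(); d=np.load("pics/top0.npy")
f=lambda c:np.array(c,float)/3.2-0.34+[90,170]
# deck corners (+x+y, +x-y, -x-y, -x+y)
w=ray("top",f([(430,38),(768,115),(698,428),(357,352)]),.022)
print(w.round(4),np.linalg.norm(np.diff(w,axis=0),axis=1).round(4))
c=w.mean(0); x=(w[0]+w[1]-w[2]-w[3])[:2]; y=(w[0]+w[3]-w[1]-w[2])[:2]
yaw=np.arctan2(x[1],x[0]); yaw2=np.arctan2(-y[0],y[1]); print("deck",c.round(4),yaw,yaw2)
a=(yaw+yaw2)/2; R=np.array([[np.cos(a),-np.sin(a)],[np.sin(a),np.cos(a)]])
piv=c[:2]+R@[-.02,-.05]; 
rol=lambda t: piv+R@(0.12*np.array([-np.sin(.35-t),np.cos(.35-t)]))
print("piv",piv.round(4), "rest",rol(0).round(4),"0.72",rol(.72).round(4))
print("seen piv",ray("top",f([(625,274)]),.041).round(4),"roller top",ray("top",f([(437,298)]),.077).round(4))
hsv=cv2.cvtColor(p,cv2.COLOR_RGB2HSV)
print(hsv[233,240:256])
k=mask(p,5,22,roi=(225,205,265,255),s=120); cc=big(k)[0]; 
k2=mask(p,5,22,roi=(225,205,265,255),s=120,v=110); cc2=big(k2)[0]
for q in (cc,cc2):
    r=cv2.minAreaRect(q); b=ray("top",cv2.boxPoints(r),.072); print(r,b.mean(0).round(4),b.round(4).tolist(),np.linalg.norm(np.diff(b,axis=0),axis=1).round(4))
# scene top-face check: 
s=cv2.imread("pics/scene0.png"); cv2.imwrite("pics/scenecrop.png",cv2.resize(s[180:310,300:480],None,fx=4,fy=4,interpolation=cv2.INTER_CUBIC))
v,u=np.where((d>0)&(d<1.005)); 
sel=(u>225)&(u<265)&(v>205)&(v<252); P=ray("top",np.c_[u[sel],v[sel]],.072); print("depth",P.mean(0).round(4),P.min(0).round(4),P.max(0).round(4))
E
```

```text
[[ 0.6867  0.1099  0.022 ]
 [ 0.6409 -0.124   0.022 ]
 [ 0.4262 -0.0829  0.022 ]
 [ 0.4701  0.1501  0.022 ]] [0.2383 0.2187 0.2371]
deck [0.556  0.0133 0.022 ] -0.18610948852512027 -0.1899392916798354
piv [ 0.527  -0.0321] rest [0.5077 0.0863] 0.72 [0.5906 0.0697]
seen piv [[ 0.5283 -0.0311  0.041 ]] roller top [[0.5079 0.0872 0.077 ]]
[[ 18 185 116]
 [ 18 187 116]
 [ 18 183 117]
 [ 18 183 117]
 [ 18 183 117]
 [ 18 182 116]
 [ 18 183 117]
 [ 18 183 117]
 [ 18 181 117]
 [ 18 181 117]
 [ 18 181 117]
 [ 18 183 117]
 [ 17 186 111]
 [ 15 193  94]
 [ 14 196  60]
 [ 12 174  38]]
((246.0364990234375, 232.76893615722656), (19.235383987426758, 28.749101638793945), 8.972626686096191) [0.5716 0.0496 0.072 ] [[0.5443, 0.0729, 0.072], [0.6038, 0.066, 0.072], [0.5988, 0.0262, 0.072], [0.5394, 0.0332, 0.072]] [0.0599 0.0401 0.0598]
((244.7972869873047, 232.21621704101562), (14.79590892791748, 26.13943862915039), 9.462322235107422) [0.5726 0.0522 0.072 ] [[0.5477, 0.0708, 0.072], [0.6017, 0.0641, 0.072], [0.5976, 0.0335, 0.072], [0.5436, 0.0403, 0.072]] [0.0544 0.0309 0.0544]
depth [0.5721 0.0509 0.072 ] [0.5402 0.0297 0.072 ] [0.604  0.0719 0.072 ]
```

View pics/scenecrop.png

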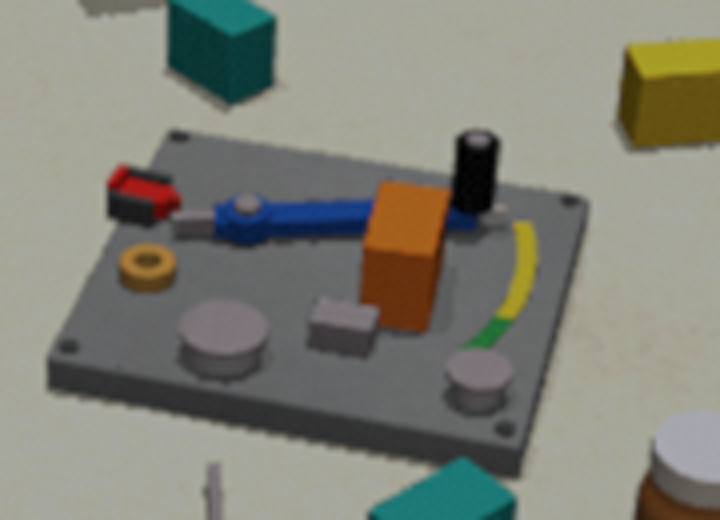

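>>> drive_tool --steps '[0,0,0,0,0,-7.1,-1,0,0,0,0,0,-7.1,-1,0,0,0,0,0,-7.1,-1,0,0,0,0,0,-7.1,-1,0,0,0,0,0,-7.1,-1,0,0,0,0,0,-7.1,-1,0,0,0,0,0,-7.1,-1,0,0,0,0,0,-7.1,-1]'

```text
clock: 0.77
eef_pos: [0.2078, -0.4545, 0.3034]
tool_rot: [0.997, -0.072, -0.0, -0.001]
ft_force: [0.8, -0.3, -1.0]
grip_width: 0.0856
```

>>> drive_tool --steps '[0,0,0,0,0,-7.1,-1,0,0,0,0,0,-7.1,-1,0,0,0,0,0,-7.1,-1,0,0,0,0,0,-7.1,-1,0,0,0,0,0,-7.1,-1,0,0,0,0,0,-7.1,-1,0,0,0,0,0,-7.1,-1,0,0,0,0,0,-7.1,-1]'

```text
clock: 1.43
eef_pos: [0.2078, -0.4545, 0.3034]
tool_rot: [0.912, 0.411, -0.0, -0.001]
ft_force: [-1.1, -0.0, 0.1]
grip_width: 0.0854
```

>>> drive_tool --steps '[0,0,0,0,0,-7.1,-1,0,0,0,0,0,-7.1,-1,0,0,0,0,0,-7.1,-1,0,0,0,0,0,-7.1,-1,0,0,0,0,0,-6.5,-1,0,0,0,0,0,0,-1]'

```text
clock: 1.93
eef_pos: [0.2078, -0.4545, 0.3034]
tool_rot: [0.748, 0.664, 0.0, -0.001]
ft_force: [-0.7, -0.1, -0.4]
grip_width: 0.0855
```

```bash
cat >> h.py <<'E'
from scipy.spatial.transform import Rotation as Ro
def todo(pos,yaw):
    o=bot.get_obs(); R=Ro.from_quat(o["tool_rot"]); M=R.as_matrix()
    print("clock",o["clock"],"tcp",o["eef_pos"].round(4),"f",o["ft_force"].round(2),"w",round(o["grip_width"],4),"q",o["joint_pos"].round(2))
    X=np.array([np.cos(yaw),np.sin(yaw),0]);Z=np.array([0,0,-1.]);T=np.c_[X,np.cross(Z,X),Z]
    print("tool x yaw",np.arctan2(M[1,0],M[0,0]),"shift tool",(M.T@(np.array(pos)-o["eef_pos"])).round(4),"turn deg",np.degrees(Ro.from_matrix(M.T@T).as_rotvec()).round(2))
E
python3 -c "
from h import *
todo([.5725,.0515,.25],1.45)"
```

```text
clock 1.9333 tcp [ 0.2078 -0.4545  0.3034] f [-0.67 -0.14 -0.37] w 0.0855 q [-1.14  0.24  0.    1.34  0.   -1.02]
tool x yaw 1.451580946619057 shift tool [0.5457 0.302  0.0538] turn deg [-0.03 -0.06  0.09]
```

>>> drive_tool --steps '[0.034,0.019,0,0,0,0,-1,0.034,0.019,0,0,0,0,-1,0.034,0.019,0,0,0,0,-1,0.034,0.019,0,0,0,0,-1,0.034,0.019,0,0,0,0,-1,0.034,0.019,0,0,0,0,-1,0.034,0.019,0,0,0,0,-1,0.034,0.019,0,0,0,0,-1]'

```text
clock: 2.6
eef_pos: [0.3922, -0.2013, 0.3039]
tool_rot: [0.75, 0.662, -0.0, 0.0]
ft_force: [2.0, -1.4, -1.0]
grip_width: 0.0855
```

>>> drive_tool --steps '[0.034,0.019,0,0,0,0,-1,0.034,0.019,0,0,0,0,-1,0.034,0.019,0,0,0,0,-1,0.034,0.019,0,0,0,0,-1,0.034,0.019,0,0,0,0,-1,0.034,0.019,0,0,0,0,-1,0.034,0.019,0.03,0,0,0,-1,0.034,0,0.03,0,0,0,-1]'

```text
clock: 3.27
eef_pos: [0.5566, 0.045, 0.2517]
tool_rot: [0.75, 0.662, 0.003, 0.002]
ft_force: [0.6, 0.8, -0.5]
grip_width: 0.0854
```

>>> drive_tool --steps '[0,0,0,0,0,0,-1,0,0,0,0,0,0,-1]'

```text
clock: 3.43
eef_pos: [0.5514, 0.0449, 0.2482]
tool_rot: [0.748, 0.663, -0.002, -0.002]
ft_force: [-0.2, -0.2, 0.3]
grip_width: 0.0857
```

```bash
python3 -c "
from h import *
todo([.5725,.0515,.109],1.45)
m=vision.camera_model('wrist')
p,d=vision.camera('wrist')
cv2.imwrite('pics/w1.png',p[:,:,::-1]);np.save('pics/w1.npy',d)
for h0,h1 in((5,22),):
  c=big(mask(p,h0,h1,s=120))[0]; r=cv2.minAreaRect(c); b=ray('wrist',cv2.boxPoints(r),.072,m)
  print(cv2.contourArea(c),r,b.round(4),b.mean(0).round(4))
  k=(d>0); v,u=np.where(k); 
  q=np.zeros(d.shape,np.uint8); cv2.drawContours(q,[c],-1,1,-1); v,u=np.where((q>0)&k)
  print('depth pct',np.percentile(d[v,u],[2,20,50,80,98]))
"
```

```text
clock 3.4333 tcp [0.5514 0.0449 0.2482] f [-0.21 -0.19  0.26] w 0.0857 q [ 0.08  0.38  0.05  1.25 -0.    0.2 ]
tool x yaw 1.450771522762411 shift tool [0.0092 0.0209 0.1391] turn deg [-0.33  0.08  0.04]
5470.5 ((339.0, 260.0), (102.0, 56.0), 90.0) [[0.53   0.0401 0.072 ]
 [0.5341 0.0743 0.072 ]
 [0.6034 0.0683 0.072 ]
 [0.5989 0.0313 0.072 ]] [0.5666 0.0535 0.072 ]
depth pct [0.25612299 0.25924851 0.26473522 0.27076513 0.29269145]
```

View pics/w1.png

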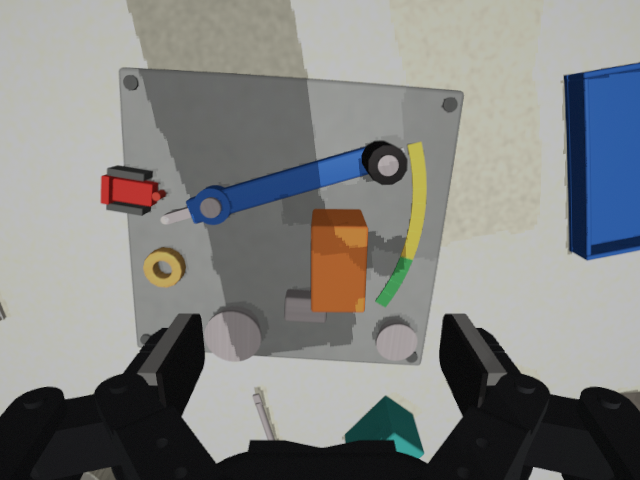

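The wrist view shows the block's top face with corners at about (311,225), (367,225), (364,311) and (311,311). The strip above that (rows 210–225) is its robot-side face. The roller is at (386,162).

```bash
python3 -c "
from h import *
m=vision.camera_model('wrist')
b=ray('wrist',[(311,225),(367,225),(364,311),(311,311)],.072,m); print(b.round(4),b.mean(0).round(4),np.linalg.norm(np.diff(b,axis=0),axis=1))
e=(b[2]+b[3]-b[0]-b[1]); print(np.arctan2(e[1],e[0]))
print('roller',ray('wrist',[(388,165)],.077,m))
todo([*b.mean(0)[:2],.109],1.45)
"
```

```text
[[0.5418 0.0376 0.072 ]
 [0.546  0.0725 0.072 ]
 [0.6054 0.0652 0.072 ]
 [0.6011 0.0299 0.072 ]] [0.5736 0.0513 0.072 ] [0.03508618 0.05983679 0.03557439]
-0.12532558238495262
roller [[0.50953701 0.08766259 0.077     ]]
clock 3.4833 tcp [0.5521 0.0438 0.2499] f [-0.04 -0.09  0.25] w 0.0854 q [ 0.08  0.38  0.05  1.25 -0.    0.2 ]
tool x yaw 1.449338179573001 shift tool [0.0102 0.0207 0.1409] turn deg [-0.14  0.06 -0.04]
```

>>> drive_tool --steps '[0.01,0.021,0,0,0,0,-1,0,0,0.03,0,0,0,-1,0,0,0.03,0,0,0,-1,0,0,0.03,0,0,0,-1,0,0,0.03,0,0,0,-1,0,0,0.02,0,0,0,-1,0,0,0,0,0,0,-1,0,0,0,0,0,0,-1]'

```text
clock: 4.15
eef_pos: [0.5746, 0.0494, 0.1114]
tool_rot: [0.75, 0.662, -0.0, -0.0]
ft_force: [-0.1, 0.3, 1.0]
grip_width: 0.0854
```

```bash
python3 -c "
from h import *
todo([.5736,.0513,.109],1.448)
p,d=vision.camera('wrist')
cv2.imwrite('pics/w2.png',p[:,:,::-1])
"
```

```text
clock 4.15 tcp [0.5746 0.0494 0.1114] f [-0.1   0.29  0.99] w 0.0854 q [ 0.09  0.54 -0.08  0.95 -0.    0.21]
tool x yaw 1.4468743713800805 shift tool [ 0.0018 -0.0012  0.0024] turn deg [-0.04  0.02 -0.06]
```

View pics/w2.png

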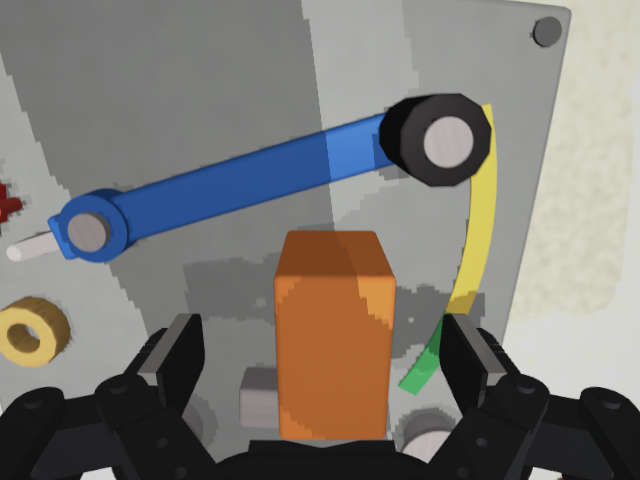

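>>> drive_tool --steps '[0.002,0,0,0,0,0,-1,0,0,0,0,0,0,1,0,0,0,0,0,0,1,0,0,0,0,0,0,1,0,0,0,0,0,0,1,0,0,0,0,0,0,1,0,0,0,0,0,0,1,0,0,0,0,0,0,1]'

```text
clock: 4.87
eef_pos: [0.5755, 0.0529, 0.1117]
tool_rot: [0.749, 0.663, 0.001, 0.0]
ft_force: [-0.3, 0.5, 5.4]
grip_width: 0.0353
```

>>> drive_tool --steps '[0,0,0,0,0,0,1,0,0,-0.02,0,0,0,1,0,0,-0.03,0,0,0,1,0,0,-0.03,0,0,0,1,0,0,-0.03,0,0,0,1,0,0,0,0,0,0,1,0,0,0,0,0,0,1]'

```text
clock: 5.45
eef_pos: [0.5758, 0.0528, 0.2226]
tool_rot: [0.749, 0.663, 0.002, 0.001]
ft_force: [-0.2, 0.0, -1.5]
grip_width: 0.0353
```

```bash
python3 -c "
from h import *
todo([.532,.303,.22],1.448)
p,d=vision.camera('wrist')
cv2.imwrite('pics/w3.png',p[:,:,::-1])
"
```

```text
clock 5.45 tcp [0.5758 0.0528 0.2226] f [-0.21  0.04 -1.5 ] w 0.0353 q [ 0.09  0.44  0.07  1.2  -0.    0.21]
tool x yaw 1.4498652245642272 shift tool [ 0.2431 -0.0737  0.0025] turn deg [ 0.21 -0.04  0.11]
```

View pics/w3.png

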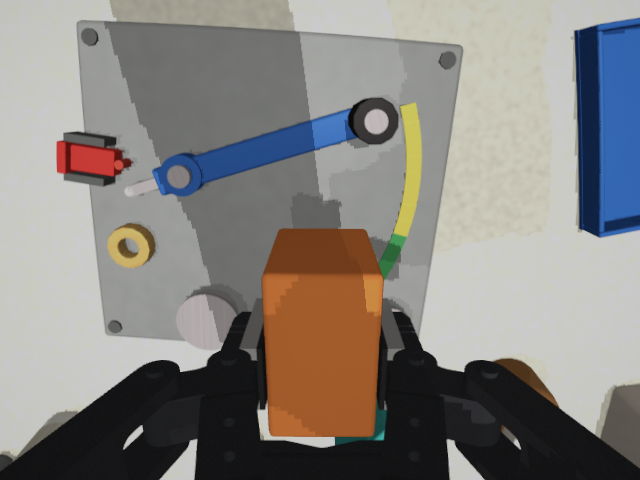

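>>> drive_tool --steps '[0.0304,-0.0092,0,0,0,0,1,0.0304,-0.0092,0,0,0,0,1,0.0304,-0.0092,0,0,0,0,1,0.0304,-0.0092,0,0,0,0,1,0.0304,-0.0092,0,0,0,0,1,0.0304,-0.0092,0,0,0,0,1,0.0304,-0.0092,0,0,0,0,1,0.0304,-0.0092,0,0,0,0,1]'

```text
clock: 6.17
eef_pos: [0.5296, 0.3038, 0.218]
tool_rot: [0.749, 0.663, -0.003, -0.0]
ft_force: [-0.7, -0.5, -0.9]
grip_width: 0.035
```

>>> drive_tool --steps '[0,0,0,0,0,0,1,0,0,0,0,0,0,1]'

```text
clock: 6.33
eef_pos: [0.5295, 0.3043, 0.218]
tool_rot: [0.747, 0.664, -0.002, -0.0]
ft_force: [-0.6, -0.6, -1.9]
grip_width: 0.0352
```

```bash
python3 -c "
from h import *
todo([.532,.303,.095],1.448)
p,d=vision.camera('wrist')
cv2.imwrite('pics/w4.png',p[:,:,::-1])
p,d=vision.camera('top')
cv2.imwrite('pics/t4.png',p[:,:,::-1])
"
```

```text
clock 6.3333 tcp [0.5295 0.3043 0.218 ] f [-0.56 -0.6  -1.95] w 0.0352 q [ 0.52  0.51  0.17  1.24 -0.    0.64]
tool x yaw 1.4534257081633204 shift tool [-0.0006  0.0031  0.123 ] turn deg [-0.22  0.18  0.31]
```

View pics/w4.png

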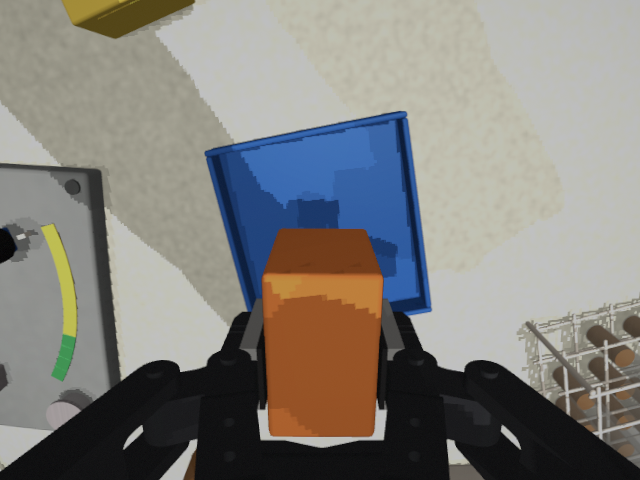

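>>> drive_tool --steps '[0,0.003,0.03,0,0,0,1,0,0,0.03,0,0,0,1,0,0,0.03,0,0,0,1,0,0,0.02,0,0,0,1,0,0,0.012,0,0,0,1,0,0,0,0,0,0,1,0,0,0,0,0,0,1]'

```text
clock: 7.02
eef_pos: [0.5341, 0.3008, 0.0979]
tool_rot: [0.749, 0.662, -0.001, -0.0]
ft_force: [0.6, 0.2, -1.4]
grip_width: 0.0351
```

>>> drive_tool --steps '[0,0,0.003,0,0,0,1,0,0,0,0,0,0,1,0,0,0,0,0,0,-0.3,0,0,0,0,0,0,-0.3,0,0,0,0,0,0,-0.3,0,0,0,0,0,0,-0.3,0,0,0,0,0,0,-0.3,0,0,0,0,0,0,-0.3]'

```text
clock: 7.68
eef_pos: [0.5342, 0.3028, 0.0961]
tool_rot: [0.749, 0.663, 0.0, 0.0]
ft_force: [-0.7, -0.8, 0.2]
grip_width: 0.0556
```

>>> drive_tool --steps '[0,0,-0.01,0,0,0,-0.3,0,0,-0.03,0,0,0,-0.3,0,0,-0.03,0,0,0,-0.3,0,0,-0.03,0,0,0,-0.3,0,0,-0.03,0,0,0,-0.3,0,0,0,0,0,0,-0.3,0,0,0,0,0,0,-0.3]'

```text
clock: 8.27
eef_pos: [0.5354, 0.3034, 0.2296]
tool_rot: [0.749, 0.663, 0.003, 0.001]
ft_force: [-0.5, 0.8, -0.8]
grip_width: 0.0556
```

```bash
python3 -c "
from h import *
todo([.532,.303,.22],1.448)
m=vision.camera_model('wrist')
p,d=vision.camera('wrist')
cv2.imwrite('pics/w5.png',p[:,:,::-1])
"
```

```text
clock 8.2667 tcp [0.5354 0.3034 0.2296] f [-0.45  0.75 -0.78] w 0.0556 q [ 0.52  0.5   0.2   1.26 -0.    0.64]
tool x yaw 1.4499056148623195 shift tool [-0.0009 -0.0034  0.0095] turn deg [ 0.31 -0.23  0.11]
```

View pics/w5.png

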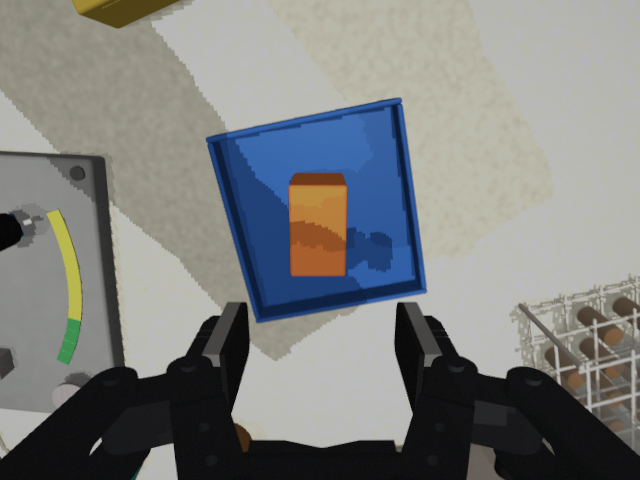

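The block lies inside the blue tray at about (318,230), well clear of the walls, and it's released. Next I turn for the roller, with the jaws along the arm's swing.

>>> drive_tool --steps '[0,0,0,0,0,6.72,-1,0,0,0,0,0,6.72,-1,0,0,0,0,0,6.72,-1,0,0,0,0,0,6.72,-1,0,0,0,0,0,6.72,-1,0,0,0,0,0,6.72,-1,0,0,0,0,0,6.72,-1,0,0,0,0,0,6.72,-1]'

```text
clock: 8.98
eef_pos: [0.5333, 0.3022, 0.224]
tool_rot: [0.968, 0.25, -0.002, 0.001]
ft_force: [0.3, -0.4, -0.4]
grip_width: 0.0856
```

>>> drive_tool --steps '[0,0,0,0,0,6.72,-1,0,0,0,0,0,6.72,-1,0,0,0,0,0,6.72,-1,0,0,0,0,0,0,-1]'

```text
clock: 9.32
eef_pos: [0.5333, 0.3022, 0.2241]
tool_rot: [0.997, 0.079, -0.002, 0.001]
ft_force: [-0.3, -1.1, -0.4]
grip_width: 0.0853
```

```bash
python3 -c "
from h import *
todo([.5083,.087,.22],.161)
"
```

```text
clock 9.3167 tcp [0.5333 0.3022 0.2241] f [-0.26 -1.09 -0.41] w 0.0853 q [0.52 0.51 0.19 1.26 0.   1.93]
tool x yaw 0.15782581508970597 shift tool [-0.0585  0.2086  0.0045] turn deg [ 0.07  0.2  -0.18]
```

>>> drive_tool --steps '[-0.0083,0.0298,0,0,0,0,-1,-0.0083,0.0298,0,0,0,0,-1,-0.0083,0.0298,0,0,0,0,-1,-0.0083,0.0298,0,0,0,0,-1,-0.0083,0.0298,0,0,0,0,-1,-0.0083,0.0298,0,0,0,0,-1,-0.0083,0.0298,0,0,0,0,-1,0,0,0,0,0,0,-1]'

```text
clock: 9.98
eef_pos: [0.5083, 0.0829, 0.2249]
tool_rot: [0.997, 0.079, -0.002, 0.001]
ft_force: [-1.2, 0.1, -0.0]
grip_width: 0.0858
```

>>> drive_tool --steps '[0,0,0,0,0,0,-1]'

```text
clock: 10.07
eef_pos: [0.5093, 0.086, 0.2252]
tool_rot: [0.997, 0.079, -0.001, -0.0]
ft_force: [0.2, -0.2, 0.0]
grip_width: 0.0855
```

```bash
python3 -c "
from h import *
todo([.5083,.087,.118],.161)
p,d=vision.camera('wrist')
cv2.imwrite('pics/w6.png',p[:,:,::-1])
print(proj('wrist',[[.5083,.087,.077],[.5083,.087,.037],[.5275,-.0317,.04]]))
"
```

```text
clock 10.0667 tcp [0.5093 0.086  0.2252] f [ 0.16 -0.18  0.  ] w 0.0855 q [ 0.17  0.32 -0.1   1.16  0.    1.58]
tool x yaw 0.15884285071509296 shift tool [-0.0006 -0.0011  0.1072] turn deg [-0.02  0.11 -0.12]
[[321.67707316 252.1693141 ]
 [321.77930387 231.93516645]
 [321.79650837 388.25167456]]
```

View pics/w6.png

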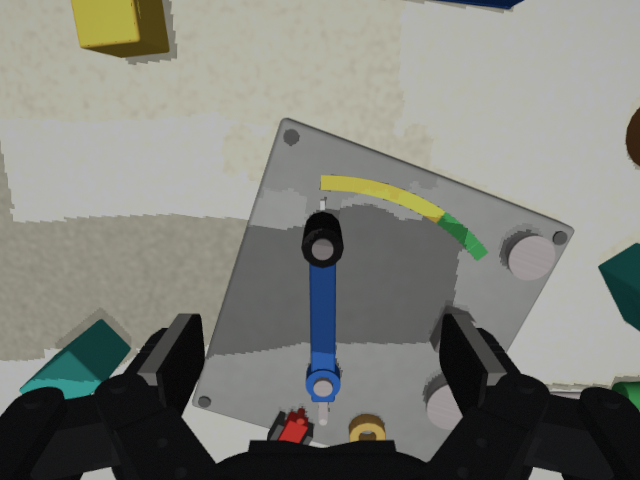

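The roller top is at (322,248), within 4 px of the prediction, and the arm is at rest at the start of the yellow mark (323,203). Descending now.

>>> drive_tool --steps '[0,-0.002,0.02,0,0,0,-1,0,0,0.03,0,0,0,-1,0,0,0.03,0,0,0,-1,0,0,0.027,0,0,0,-1,0,0,0,0,0,0,-1,0,0,0,0,0,0,-1]'

```text
clock: 10.62
eef_pos: [0.5084, 0.0905, 0.1175]
tool_rot: [0.997, 0.081, -0.002, 0.0]
ft_force: [1.2, 0.7, 0.6]
grip_width: 0.0855
```

>>> drive_tool --steps '[0,0,0,0,0,0,1,0,0,0,0,0,0,1,0,0,0,0,0,0,1,0,0,0,0,0,0,1,0,0,0,0,0,0,1,0,0,0,0,0,0,1,0,0,0,0,0,0,1,0,0,0,0,0,0,1]'

```text
clock: 11.28
eef_pos: [0.5098, 0.0895, 0.1201]
tool_rot: [0.997, 0.08, 0.001, -0.0]
ft_force: [-2.3, -0.1, 5.6]
grip_width: 0.0224
```

```bash
python3 -c "
from h import *
todo([.5083,.087,.118],.161)
piv=np.array([.5275,-.0317])
o=bot.get_obs()['eef_pos']; v=o[:2]-piv; print(np.hypot(*v),np.arctan2(v[1],v[0]))
p,d=vision.camera('wrist')
cv2.imwrite('pics/w7.png',p[:,:,::-1])
"
```

```text
clock 11.2833 tcp [0.5098 0.0895 0.1201] f [-2.33 -0.1   5.64] w 0.0224 q [ 0.17  0.43 -0.24  0.9   0.    1.58]
tool x yaw 0.15990793644357015 shift tool [-0.0019  0.0023  0.0021] turn deg [-0.02 -0.06 -0.06]
0.12252848760853495 1.7159403434367415
```

View pics/w7.png

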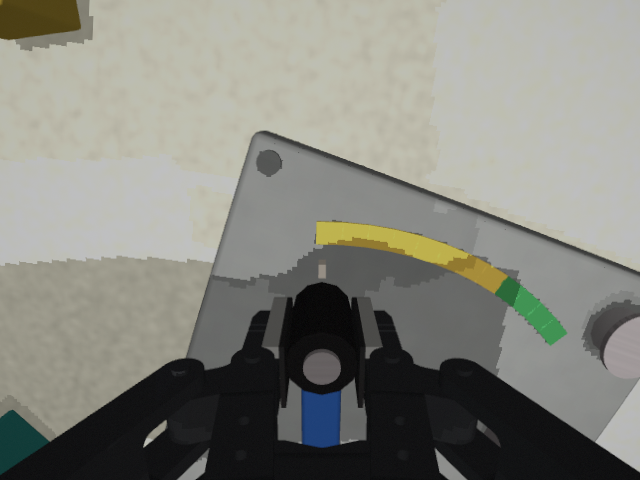

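The roller is pinched (22 mm opening, view shows it centred between the pads at (322,365)). I'll swing it along the arc in 3.75° rows, turning the tool with the arm.

>>> drive_tool --steps '[0.0078,0.0003,0,0,0,3.75,1,0.0078,0.0003,0,0,0,3.75,1,0.0078,0.0003,0,0,0,3.75,1,0.0078,0.0003,0,0,0,3.75,1,0.0078,0.0003,0,0,0,3.75,1,0,0,0,0,0,0,1]'

```text
clock: 11.83
eef_pos: [0.549, 0.0891, 0.12]
tool_rot: [0.996, -0.085, 0.0, -0.0]
ft_force: [-3.3, 0.5, 9.4]
grip_width: 0.0223
```

```bash
cat >> h.py <<'E'
def armang():
    piv=np.array([.5275,-.0317]); o=bot.get_obs()['eef_pos']; v=o[:2]-piv; print("r",np.hypot(*v),"t",1.732-np.arctan2(v[1],v[0]))
E
python3 -c "
from h import *
todo([.5083,.087,.118],.161); armang()
"
```

```text
clock 11.8333 tcp [0.549  0.0891 0.12  ] f [-3.27  0.45  9.41] w 0.0223 q [ 0.16  0.49 -0.13  0.95  0.    1.9 ]
tool x yaw -0.16951739490233708 shift tool [-0.0398  0.009   0.002 ] turn deg [-4.000e-02 -1.000e-02 -1.894e+01]
r 0.12272574031114634 t 0.33745451724175335
```

>>> drive_tool --steps '[0.0078,0.0003,0,0,0,3.75,1,0.0078,0.0003,0,0,0,3.75,1,0.0078,0.0003,0,0,0,3.75,1,0.0078,0.0003,0,0,0,3.75,1,0.0078,0.0003,0,0,0,3.75,1,0.0078,0.0003,0,0,0,3.75,1,0,0,0,0,0,0,1,0,0,0,0,0,0,1]'

```text
clock: 12.5
eef_pos: [0.5919, 0.0726, 0.1202]
tool_rot: [0.961, -0.276, -0.0, -0.001]
ft_force: [-2.8, 1.4, 6.4]
grip_width: 0.0225
```

```bash
python3 -c "
from h import *
todo([.5083,.087,.118],.161); armang()
for n in ('wrist','top','scene'):
  p,d=vision.camera(n)
  if n=='top': p=cv2.resize(p[170:320,90:340],None,fx=3.2,fy=3.2,interpolation=2)
  if n=='scene': p=cv2.resize(p[160:310,300:580],None,fx=2.8,fy=2.8,interpolation=2)
  cv2.imwrite('pics/%s8.png'%n,p[:,:,::-1])
"
```

```text
clock 12.5 tcp [0.5919 0.0726 0.1202] f [-2.84  1.42  6.35] w 0.0225 q [ 0.12  0.56 -0.01  1.    0.    2.25]
tool x yaw -0.559290467300952 shift tool [-0.0785  0.0322  0.0022] turn deg [-8.000e-02  1.000e-02 -4.127e+01]
r 0.12261479636288203 t 0.714546211508517
```

View pics/wrist8.png

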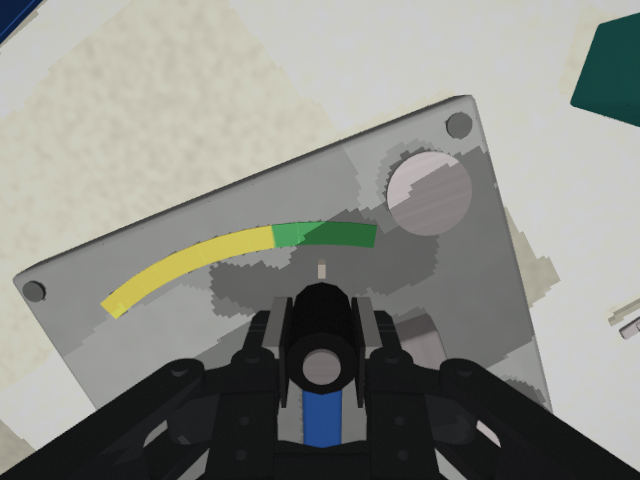

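View pics/scene8.png

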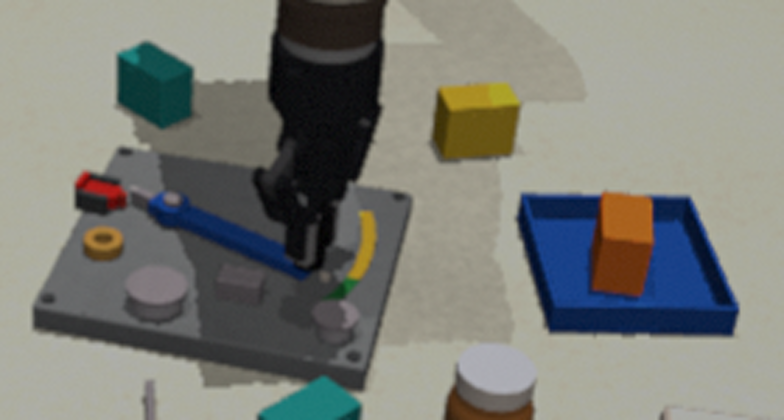

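View pics/top8.png

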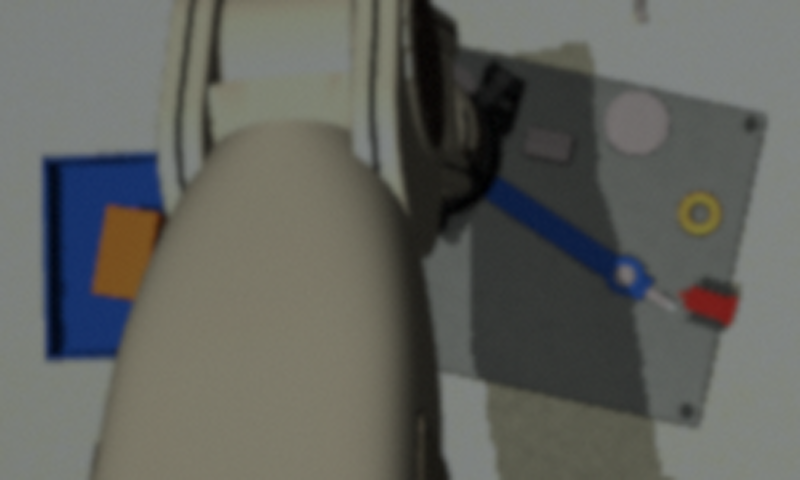

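The pointer (322,270) sits mid-green (275–377), matching about 0.71 rad. The tail is past the pawl, the block stands in the blue tray, and the collar hasn't moved. I'll hold briefly, check everything is still, then hand in.

>>> drive_tool --steps '[0,0,0,0,0,0,1,0,0,0,0,0,0,1,0,0,0,0,0,0,1,0,0,0,0,0,0,1,0,0,0,0,0,0,1,0,0,0,0,0,0,1,0,0,0,0,0,0,1,0,0,0,0,0,0,1]'

```text
clock: 13.32
eef_pos: [0.5917, 0.0728, 0.1201]
tool_rot: [0.961, -0.276, -0.0, -0.001]
ft_force: [-3.5, 1.1, 4.8]
grip_width: 0.0221
```

```bash
python3 -c "
from h import *
from workcell import job_done
armang(); o=bot.get_obs(); print(o['clock'],o['ft_force'],o['grip_width'],abs(o['joint_vel']).max())
print(job_done())
"
```

```text
r 0.12262447046712256 t 0.7117770366273626
13.3167 [-3.49830938  1.06801536  4.8010344 ] 0.022117913981650337 0.0007161300164321191
the job is handed in; nothing more can be done
None
```

The orange transit block is in the blue tray, and I handed the job in at 13.3 s with the gripper still holding the tensioner arm inside the green. `job_done` reports no verdict.

- **Block:** I lifted it across its 36 mm width and let it go near the middle of the tray. The wrist view after release and the final scene view show it upright and clear of the walls.
- **Tensioner arm:** I pinched the roller from above and swung it past the click. The last reading was about 0.71 rad, worked out from the gripper's position. The wrist view agrees, with the white pointer mid-green.
- **Hold:** The arm was still, with the fingers closed on the roller at a 22 mm opening. The wrist sensor read about 3.5 N along the swing.
- **Pawl and contact force:** I could only judge the pawl from the pictures, where the tail is past it. I did not measure its travel or the finger contact force directly.
- **Small mismatches:** The gripper sat about 2.5 mm farther from the pivot than the arm's 120 mm length. The opening read 22 mm on a 24 mm roller. Neither affected the hold.
- **Bystanders:** The collar looks unmoved, and the path kept clear of the others; I did not measure them again afterwards.

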